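# Clear the toy block and fetch the nasal bulb from under the organiser tray

## Robot

A 7-joint arm with a two-finger parallel gripper is mounted at the origin on the work surface. World frame = base frame: x ahead of the robot, y to its left, z up, the work surface at z = 0. Lengths are in mm, angles in rad, forces in N, time in s.
With the tool pointing down it reaches from about 400 to 875 mm from the base axis. Payload 4.4 kg.
Tool frame: the origin (TCP) lies between the finger pads; the fingertips stand 17 mm ahead of it and the grasp point (between the pads) lies 2 mm behind it; z points along the fingers, y is the line along which they close (so a half turn about z gives the same grasp; the last joint's range is limited). The gripper opens to 85 mm and grips with 20 to 120 N. Pads are 22 mm wide; open, the fingers measure 114 mm over their backs; the gripper's body (76 mm by 85 mm) begins 54 mm behind the grasp point. The pads swing forward as they close: fully open they stand 13 mm farther back than shut.
Start: joints at [-1.247, 0.628, 0.038, 1.517, -0.027, 0.996, -0.02], TCP at [246.981, 601.264, 248.313] pointing down, gripper open.
Joint ranges: [-3.06, 3.06], [-0.37, 2.12], [-1.25, 1.32], [0.18, 2.47], [-1.1, 4.24], [0.23, 1.98], [-2.94, 2.94]. Speed limits (rad/s): [2.57, 2.57, 3.14, 3.14, 3.14, 3.14, 3.14].

## Interface

Orientations are given as [roll, pitch, yaw] about the fixed x, y, z axes, in that order (R = Rz(yaw) Ry(pitch) Rx(roll)).
In Python, from cell import sensors, get_image, ctrl gives the robot as it stands.
- The arm moves only by the tool send_rows, never from a script. Its argument "series" is a list of rows, each a list of 3 entries, a list of its own where there are three numbers: the finger opening in mm, from 0 to 85.4, then the shift along the world's x, y, z in units of 60 mm (1.0 is 60 mm), then the turn, a rotation vector about the world's x, y, z in units of 5 degrees (1.0 is 5 degrees). A call has 1 to 8 rows; each row shifts and turns the commanded pose from where the row before left it; what a row does not reach is not made up. A row lasts 1/8 s, in which the tool goes at most 62.5 mm and 10.7 degrees, less where a joint would pass 70% of its speed; a pose out of reach is approached as far as the arm can. A call is refused whole if a number of a shift passes 1 or a number of a turn 1, either way. A call with a gripper value outside its range is refused whole. The fingers move at their own pace and stop on an object; the grip force is fixed at half the most. Time passes only in rows, so rows that do not move let the fingers close. It gives the time, the measured TCP pose, the force, the opening and the grip force at its end, in the units of the state.
- sensors.read_state(): the state, without advancing time (a new reading comes with each control period).
- get_image(name): name is "side" or "top" or "wrist"; returns a dict with "img" (420x560x3 uint8, red, green, blue), "depth" (420x560 float32, mm along the optical axis (not along the pixel's ray), 0 where there is no reading), "vfov" (degrees; the focal length in pixels is half the picture's height over the tangent of half this angle, whatever the lens; pixels are square), "cx", "cy" (the principal point, pixels), "world_to_cam" (4x4, takes a point from world to camera coordinates). Camera axes: x right, y down, z forward; pixel columns grow to the right and rows downward; lengths in mm; the calibration is good to about 2 mm. The wrist camera is an equidistant fisheye: a pixel r from the principal point sees the ray r / f radians off the axis. A picture is of the moment at which its call begins.
- ctrl.finish_job(): hands the job in; it is judged then, once.
The state is a dict: "clock": time; "qpos": joint angles; "qd": joint speeds; "tau": joint torques, N m; "eef_pos": TCP position; "tool_rot": TCP orientation; "force": force on the tool from outside, world axes, zero at the start; "torque": the same for the moment, N m; "width": finger opening in mm; "gripper_force": force on a finger pad.
Only numpy, scipy, OpenCV 4.12 (cv2) and the standard library are available. Lean on these libraries where they do the work, as an engineer would, in place of code of your own. Each camera call takes 0.05 s, during which the arm holds its last target. There are 200 camera calls.

## Task

The red toy block is standing in the way of the blue nasal bulb kept under the organiser's tray. First put the block away inside the wooden toy bin while the bulb still stands in its place, then fetch the bulb out and stand it upright, wholly on the round cork mat. Leave everything else on the shelf and in the organiser's tray where it is.

Things in the scene. Friction and masses are not known exactly. Their poses are not given: they have to be found in the camera images.
- block: Red painted wooden toy block standing on end, 45 x 45 mm square and 100 mm tall, about 110 g. Origin: centre of its underside; z up its length, x and y normal to its sides. It stands on the shelf 75 to 90 mm in front (robot's side) of the bulb, clear of the overhanging tray.
- block_center (a point): Centre of the red block, 50 mm above its underside as it stands.
- bulb: Blue silicone nasal bulb, a solid of revolution standing on its flat base (34 mm across) with its nozzle up: 44 mm in diameter from 14 to 40 mm above its base, tapering to an 8 mm nozzle, 80 mm tall, about 40 g, firm enough to treat as rigid. Origin: centre of its underside; z up its axis. It starts on the organiser's foot plate, whose top is 10 mm above the shelf.
- organiser: Plastic organiser (white foot, clear legs and tray) clamped to the shelf's far edge, fixed, never turned. Origin at shelf height; x away from robot, y left. Foot plate 10 mm thick, x -75 to +65, y -100 to +100 mm; 5 mm side legs at y = +-97.5 mm, only x -15 to +60 mm; above, a shallow tray, x -50 to +60, y -100 to +100 mm, from 155 to 177 mm above the shelf. Front and back are open.
- tray_front (a point): Middle of the lower front edge of the organiser's tray, 155 mm above the shelf. The bulb's axis stands 0 to 10 mm behind this edge, so a vertical gripper cannot get down to it: lean the gripper back towards the robot, about 30 to 45 degrees from vertical.
- toy_bin: Open wooden toy bin, fixed, 170 x 170 mm outside, 60 mm tall, walls and floor 6 mm. Origin: centre of its underside on the shelf; sides along x and y.
- mat: Round cork mat, fixed, 130 mm in diameter, 5 mm thick. Origin: centre of its underside on the shelf.
- jar: Bystander: closed white ceramic jar, 86 mm in diameter, 118 mm tall. Origin: centre of underside.
- lotion: Bystander: yellow lotion bottle, 52 mm in diameter, 150 mm tall. Origin: centre of underside.
- tin: Bystander: low aluminium tin, 70 mm in diameter, 45 mm tall. Origin: centre of underside.
- hairbrush: Bystander: wooden brush lying on the shelf, about 200 mm long along its x. Origin near its middle, on the shelf.
- comb: Bystander: green plastic comb, 150 x 32 mm, 6 mm thick, lying in the organiser's tray. Origin: middle of its underside.
- nail_file: Bystander: steel nail file with a black handle, 142 x 13 mm, 6 mm thick, lying in the organiser's tray. Origin: near the middle of its underside.
Mind the look-alikes: they are no part of the job. There is more than one size of the block; the one meant has the size given above.

How it is judged (in metres and radians):
On the way, in this order (a step that is already met when the one before it is completed fails the run):
1. the block is inside the toy bin, let go, while the bulb still stands in its place under the tray (x of block_center in the frame of toy_bin between -0.068 and 0.068 m and y of block_center in the frame of toy_bin between -0.068 and 0.068 m and z of block_center in the frame of toy_bin below 0.066 m and contact force between the fingers and block below 0.1 N and linear speed of block below 0.05 m/s and distance of bulb from where it was at the start of the episode below 0.04 m and angle between bulb's own z axis and vertical below 0.2 rad), for 0.2 s.
2. the bulb stands upright on the cork mat (horizontal distance between bulb and mat below 0.05 m and angle between bulb's own z axis and vertical below 0.2 rad and z of bulb in the frame of mat between 0 and 0.01 m), for 0.2 s.
At the end, for the whole second after the job is handed in: The block lies or stands wholly inside the toy bin (its centre within 68 mm of the bin's centre in the bin's x and y and less than 66 mm above the bin's underside), the bulb stands upright (within 0.2 rad) on the cork mat, its axis within 50 mm of the mat's centre, and both are at rest (all of step 2 and x of block_center in the frame of toy_bin between -0.068 and 0.068 m and y of block_center in the frame of toy_bin between -0.068 and 0.068 m and z of block_center in the frame of toy_bin below 0.066 m and linear speed of each of block, bulb below 0.03 m/s); the robot touches nothing.
It fails at once if a bystander (jar, lotion, tin, hairbrush, comb, nail file) is moved more than 30 mm (distance of any of jar, lotion, tin, hairbrush, comb, nail_file from where it was at the start of the episode above 0.03 m).
It also fails if it takes over 54 s, if anything falls off the work surface, if the arm or the gripper's body presses on something with over 40 N, if the wrist force passes 120 N, or if a joint passes its speed limit or range.

## Working session

There is one attempt and no reset: what is moved stays moved. The work goes in short steps, Python scripts to look and compute and a tool call to move; the robot and the scene stay as the last step left them, time stands still between calls to the robot, and variables do not carry over. Pictures are saved under pics/ and viewed, at most 10 in all, crops included, and the job is handed in when it is done.

Besides the shell and the picture viewer there is one more tool, called as name(argument=value, ...) on one line, values as JSON. send_rows: Moves the arm, as the interface text tells. Its arguments: {"type":"object","properties":{"series":{"type":"array"}},"required":["series"]}

```bash
mkdir -p pics
cat > h.py <<'E'
import numpy as np,cv2,sys
from cell import sensors,get_image,ctrl
def snap(n,f=None):
    d=get_image(n)
    if f: cv2.imwrite('pics/'+f,d['img'][:,:,::-1])
    d['f']=210/np.tan(np.radians(d['vfov']/2)); return d
def cloud(d):
    v,u=np.mgrid[:420,:560]; z=d['depth']
    P=np.stack([(u-d['cx'])/d['f']*z,(v-d['cy'])/d['f']*z,z,np.ones_like(z)],-1)
    return (P@np.linalg.inv(d['world_to_cam']).T)[...,:3]
def ray(d,u,v):
    M=np.linalg.inv(d['world_to_cam']); return M[:3,3],M[:3,:3]@np.array([(u-d['cx'])/d['f'],(v-d['cy'])/d['f'],1])
def onz(d,u,v,z):
    o,r=ray(d,u,v); return o+r*(z-o[2])/r[2]
def proj(d,p):
    c=d['world_to_cam']@np.array([*p,1]); return c[0]/c[2]*d['f']+d['cx'],c[1]/c[2]*d['f']+d['cy']
E
python3 - <<'E'
from h import *
print(sensors.read_state())
a=snap('top','top1.png');b=snap('side','side1.png')
for d in(a,b): print(d['f'],d['world_to_cam'].round(3).tolist(),(d['depth']>0).mean())
E
```

```text
{'clock': 0.0, 'qpos': array([-1.24676058,  0.6293643 ,  0.03843322,  1.51835898, -0.02702299,
        0.99627617, -0.0200039 ]), 'qd': array([ 0.00081842,  0.00146969,  0.00116098, -0.00026743,  0.00161198,
        0.00023315, -0.00145459]), 'tau': array([ 2.11647844e-04, -5.63405299e+01,  1.22656245e+00, -1.93439591e+01,
        1.10959826e-02,  1.05258744e-02,  1.69453887e-05]), 'eef_pos': array([246.76428992, 600.70814642, 247.37998633]), 'tool_rot': array([-3.13970333e+00,  1.19423699e-06,  2.75174777e+00]), 'force': array([-0.17943271, -0.03013101, -0.18013727]), 'torque': array([0.02873603, 0.0495574 , 0.01005562]), 'gripper_force': 0.0, 'width': 85.26992547100892}
443.5673671781249 [[0.014, -1.0, 0.014, -27.004], [-0.99, -0.015, -0.137, 584.18], [0.137, -0.012, -0.99, 1271.794], [0.0, 0.0, 0.0, 1.0]] 0.9960289115646258
454.077621002313 [[0.838, -0.545, 0.002, -491.227], [-0.302, -0.468, -0.83, 267.591], [0.454, 0.695, -0.557, 1103.76], [0.0, 0.0, 0.0, 1.0]] 0.9960544217687075
```

View pics/top1.png

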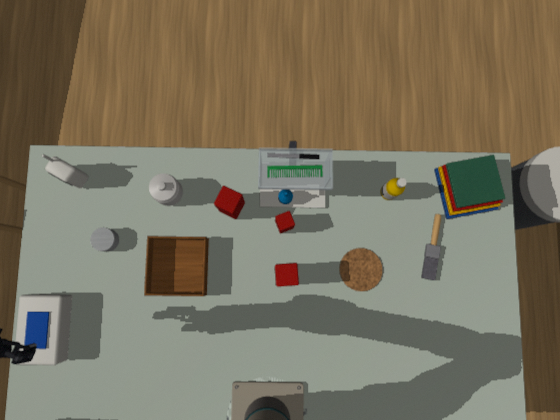

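View pics/side1.png

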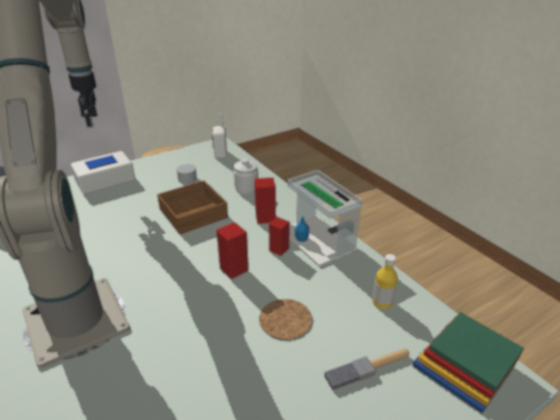

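The top view shows three red blocks at (229,202), (285,222) and (287,274). The blue bulb is at (286,197), the bin at (177,265) and the mat at (361,269). I'll measure all of them and crop the middle block.

```bash
cat > m.py <<'E'
from h import *
def blobs(d,lo,hi,lo2=None,hi2=None,amin=60):
    hsv=cv2.cvtColor(d['img'],cv2.COLOR_RGB2HSV); m=cv2.inRange(hsv,lo,hi)
    if lo2: m|=cv2.inRange(hsv,lo2,hi2)
    n,l,s,c=cv2.connectedComponentsWithStats(m)
    return [(l==i,s[i],c[i]) for i in range(1,n) if s[i][4]>amin]
E
python3 - <<'E'
from m import *
a=snap('top');b=snap('side')
for nm,d in(('top',a),('side',b)):
    P=cloud(d)
    for col,args in dict(red=((0,180,60),(4,255,255),(172,180,60),(180,255,255)),blue=((98,150,40),(115,255,255)),brown=((5,110,60),(16,230,220)),white=((0,0,190),(180,30,255)),green=((55,150,60),(80,255,255))).items():
        for m,s,c in blobs(d,*args):
            if col=='brown' and not 800<s[4]<6000: continue
            if col=='white' : continue
            p=P[m]; print(nm,col,s.tolist(),c.round(1),'lo',np.percentile(p,2,0).round(),'hi',np.percentile(p,98,0).round())
            if col=='red':
                zt=np.percentile(p[:,2],98); t=m&(abs(P[...,2]-zt)<8)
                q=P[t][:,:2].astype(np.float32); print('   top',zt.round(1),len(q),cv2.minAreaRect(q),P[t][:,:2].mean(0).round(1))
# organiser plane: points with 140<z<190 near bulb
P=cloud(a)
for nm,d in(('top',a),('side',b)):
    P=cloud(d)
    for z0,z1 in((6,14),(150,160),(160,185)):
        k=(P[...,2]>z0)&(P[...,2]<z1)&(P[...,0]>550)&(P[...,0]<900)&(abs(P[...,1]+70)<130)
        print(nm,z0,k.sum(),np.percentile(P[k],[1,99],0).round() if k.sum() else '')
c=np.hstack([cv2.resize(a['img'][150:300,200:340],None,fx=2.8,fy=2.8,interpolation=2),cv2.resize(b['img'][160:310,200:340],None,fx=2.8,fy=2.8,interpolation=2)])
cv2.imwrite('pics/crop1.png',c[:,:,::-1])
E
```

```text
top red [443, 165, 59, 46, 236] [461.5 194.9] lo [ 608. -684.   42.] hi [ 737. -521.   54.]
   top 53.7 191 ((687.890380859375, -603.0452270507812), (139.48814392089844, 147.9706573486328), 11.414708137512207) [ 651.2 -571. ]
top red [215, 186, 29, 33, 606] [229.3 201.8] lo [578.  80.  26.] hi [644. 147. 139.]
   top 138.7 416 ((613.568359375, 115.91722106933594), (58.67909240722656, 57.90804672241211), 65.57089233398438) [613.6 115.6]
top red [276, 212, 19, 21, 269] [284.5 221.5] lo [536. -67.  28.] hi [583. -19. 106.]
   top 105.9 122 ((561.5573120117188, -42.66426086425781), (40.04045486450195, 43.121070861816406), 21.811857223510742) [561.5 -42.7]
top red [275, 263, 24, 23, 467] [286.4 274.3] lo [383. -77. 130.] hi [438. -20. 140.]
   top 139.8 420 ((410.9555358886719, -48.35289001464844), (56.68910217285156, 59.13247299194336), 4.972200393676758) [410.7 -48. ]
top blue [435, 169, 63, 49, 214] [453.8 200.5] lo [ 590. -686.    8.] hi [ 735. -509.   22.]
top blue [279, 190, 14, 14, 153] [285.1 196.2] lo [623. -63.  34.] hi [655. -27.  88.]
top blue [25, 312, 24, 36, 726] [ 36.8 328
[... 1167 characters left out ...]
[415, 362, 69, 48, 319] [449.7 386.5] lo [ 589. -688.   10.] hi [ 619. -545.   20.]
side brown [241, 130, 319, 171, 3884] [419.1 210.4] lo [1554. -298. -743.] hi [2009. 1881. -657.]
side brown [159, 182, 68, 50, 2209] [192.6 206.3] lo [346. 184.   7.] hi [511. 356.  64.]
side brown [261, 301, 49, 37, 1214] [286.4 320.1] lo [ 375. -330.    4.] hi [ 481. -236.   11.]
top 6 821 [[ 610. -165.    6.]
 [ 670.   33.   14.]]
top 150 1534 [[ 642. -161.  153.]
 [ 748.   28.  160.]]
top 160 1561 [[ 641. -167.  160.]
 [ 751.   32.  180.]]
side 6 1101 [[ 560. -167.    6.]
 [ 774.   34.   14.]]
side 150 120 [[ 639. -167.  151.]
 [ 749.   30.  160.]]
side 160 1887 [[ 638. -166.  160.]
 [ 749.   35.  182.]]
```

View pics/crop1.png

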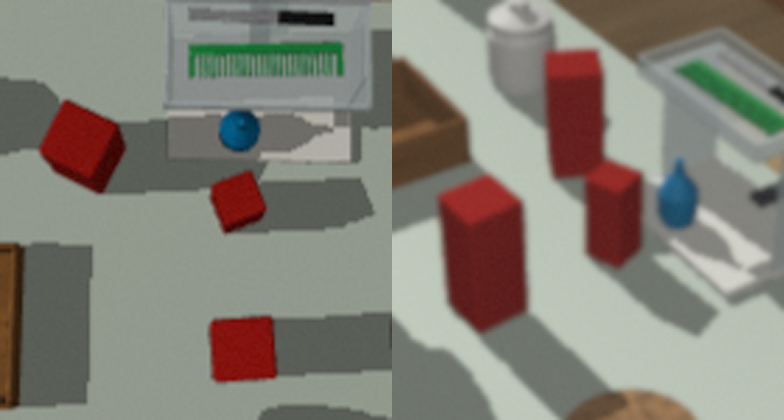

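The small middle block (top view 285,222; side view 279,237) is the one meant. Its top is at about 104 mm, its top face about 42 mm across, and it stands about 82 mm in front of the bulb. The other two are about 58 mm wide and 140 mm tall. The bulb is clear of the tray's front edge in the top view. Next I'll triangulate the points precisely.

Run:
```python
from m import *
a=snap('top');b=snap('side')
def tri(u,v):
    L=[]
    for d,p in((a,u),(b,v)):
        o,r=ray(d,*p); r/=np.linalg.norm(r); L.append((o,np.eye(3)-np.outer(r,r)))
    X=np.linalg.solve(sum(k for _,k in L),sum(k@o for o,k in L)); return X.round(1),[round(np.linalg.norm(k@(X-o)),1) for o,k in L]
Pa,Pb=cloud(a),cloud(b)
def red(d): 
    hsv=cv2.cvtColor(d['img'],cv2.COLOR_RGB2HSV); return ((hsv[...,0]<5)|(hsv[...,0]>171))&(hsv[...,1]>170)&(hsv[...,2]>50)
cs=[]
for n,P,d in(('t',Pa,a),('s',Pb,b)):
    k=red(d)&(abs(P[...,0]-560)<40)&(abs(P[...,1]+43)<40)
    t=k&(P[...,2]>97)&(P[...,2]<112)
    v,u=np.nonzero(t); cs.append((u.mean(),v.mean())); print(n,t.sum(),cs[-1],P[t].mean(0).round(1),cv2.minAreaRect(np.array(P[t][:,:2],np.float32)))
    for z in(20,50,80):  # side-face points
        s=k&(abs(P[...,2]-z)<12); print('  z',z,s.sum(),np.percentile(P[s],[3,97],0).round().tolist() if s.sum()>5 else '')
print('block top',tri(*cs))
bl=[]
for d,P in((a,Pa),(b,Pb)):
    m=[q for q in blobs(d,(98,150,40),(115,255,255)) if 250<q[2][0]<320 and q[2][1]<260][0]
    v,u=np.nonzero(m[0]); print('bulb px',u.min(),u.max(),v.min(),v.max(),'tip',u[v==v.min()],P[m[0]][:,2].max(),P[m[0]][np.argmax(P[m[0]][:,2])].round(1))
    for z in(25,35,45,55,70,85):
        s=m[0]&(abs(P[...,2]-z)<5); print('  z',z,s.sum(),P[s].mean(0).round(1) if s.sum() else '')
    # fit sphere-ish circle: radius 22 at z 24..50
    s=m[0]&(P[...,2]>27)&(P[...,2]<48)
    from scipy.optimize import least_squares
    if s.sum()>5: print('  cyl fit',s.sum(),least_squares(lambda q:np.hypot(*(P[s][:,:2]-q).T)-22,[640,-45],loss='soft_l1').x.round(1))
for n,d,P in(('t',a,Pa),('s',b,Pb)):
    br=[q for q in blobs(d,(5,110,60),(16,230,220),amin=1000)]
    for m,s,c in br:
        p=P[m]; 
        if abs(p[:,1].mean()+275)<40:
            cn=max(cv2.findContours(m.astype(np.uint8),0,1)[0],key=len)[:,0]; q=np.array([onz(d,*w,5)[:2] for w in cn],np.float32); print(n,'mat',cv2.minEnclosingCircle(q),q.min(0),q.max(0),np.median(p[:,2]))
        if abs(p[:,1].mean()-267)<40:
            t=m&(P[...,2]>54)&(P[...,2]<70); print(n,'bin rim',cv2.minAreaRect(np.array(P[t][:,:2],np.float32)),np.percentile(p[:,2],[2,98]))
```

```text
t 169 (np.float64(284.8047337278106), np.float64(220.33136094674558)) [561.5 -43.5  99.8] ((562.2970581054688, -43.14567565917969), (42.12788009643555, 42.807464599609375), 23.160722732543945)
  z 20 8 [[536.0, -64.0, 15.0], [549.0, -33.0, 30.0]]
  z 50 14 [[536.0, -67.0, 42.0], [558.0, -22.0, 62.0]]
  z 80 14 [[536.0, -65.0, 73.0], [561.0, -20.0, 90.0]]
s 139 (np.float64(277.9496402877698), np.float64(223.73381294964028)) [556.4 -45.9 102. ] ((556.2997436523438, -41.94082260131836), (38.68645095825195, 48.41537094116211), 21.111371994018555)
  z 20 74 [[539.0, -68.0, 14.0], [576.0, -40.0, 31.0]]
  z 50 102 [[538.0, -68.0, 39.0], [572.0, -39.0, 61.0]]
  z 80 103 [[537.0, -69.0, 69.0], [575.0, -40.0, 91.0]]
block top (array([560.2, -42.8,  98.9]), [np.float64(1.5), np.float64(1.5)])
bulb px 279 292 190 203 tip [282 283 284 285 286 287 288] 90.71609236569225 [641.5 -40.7  90.7]
  z 25 0 
  z 35 6 [624.5 -44.2  33.9]
  z 45 13 [627.5 -46.6  46.5]
  z 55 48 [634.7 -44.8  55.4]
  z 70 44 [642.3 -43.4  68.7]
  z 85 7 [642.5 -46.6  85.6]
  cyl fit 14 [644.3 -45.1]
bulb px 296 307 220 240 tip [302] 838.4472202047427 [  -8.5 -910.   838.4]
  z 25 14 [631.6 -58.7  27.5]
  z 35 26 [630.2 -57.6  35.1]
  z 45 32 [630.6 -57.3  45.5]
  z 55 43 [632.6 -55.7  55.5]
  z 70 27 [636.8 -49.9  69.5]
  z 85 1 [639.2 -46.5  83.5]
  cyl fit 61 [642.9 -41.9]
t bin rim ((431.69879150390625, 268.3249206542969), (168.85557556152344, 166.2440185546875), 89.88484191894531) [-1.10704517 61.04099681]
t mat ((429.7878112792969, -275.75274658203125), 63.480926513671875) [ 367.83875 -337.0792 ] [ 490.11963 -213.52058] 4.271544639474541
s bin rim ((428.1588439941406, 268.2790222167969), (167.80661010742188, 172.59262084960938), 0.1598474532365799) [ 6.96838276 64.06378583]
s mat ((429.03619384765625, -274.20184326171875), 59.610713958740234) [ 371.2221  -333.16827] [ 487.8534  -222.33467] 7.244161719982458
```

send_rows(series=[[85,[0.42,-0.8,0],[0,0,0.72]],[85,[0.42,-0.8,0],[0,0,0.72]],[85,[0.42,-0.8,0],[0,0,0.72]],[85,[0.42,-0.8,0],[0,0,0.72]],[85,[0.42,-0.8,0],[0,0,0.72]],[85,[0.42,-0.8,0],[0,0,0.72]],[85,[0.42,-0.8,0],[0,0,0.72]],[85,[0.42,-0.8,0],[0,0,0.72]]])

```text
clock: 1.3
eef_pos: [449.4, 215.7, 248.5]
tool_rot: [3.141, 0.001, -3.027]
force: [1.5, 0.6, 0.2]
width: 84.7
gripper_force: 0.0
```

send_rows(series=[[85,[0.31,-0.72,0],[0,0,0.52]],[85,[0.31,-0.72,0],[0,0,0.52]],[85,[0.31,-0.72,0],[0,0,0.52]],[85,[0.31,-0.72,0],[0,0,0.52]],[85,[0.31,-0.72,0],[0,0,0.52]],[85,[0.31,-0.73,0],[0,0,0.5]],[85,[0,0,-0.6],[0,0,0]],[85,[0,0,0],[0,0,0]]])

```text
clock: 2.3
eef_pos: [558.2, -42.9, 210.3]
tool_rot: [3.139, -0.005, -2.759]
force: [0.1, -0.5, 0.6]
width: 85.0
gripper_force: 0.0
```

Run:
```python
from m import *
s=sensors.read_state(); print(s['eef_pos'],s['tool_rot'],s['qpos'].round(2))
w=snap('wrist','w1.png'); snap('top')
```

```text
[558.18353907 -42.89994106 210.25099458] [ 3.13902791 -0.00519449 -2.75916873] [ 0.1   0.55 -0.12  1.81  0.08  0.8   1.9 ]
```

View pics/w1.png

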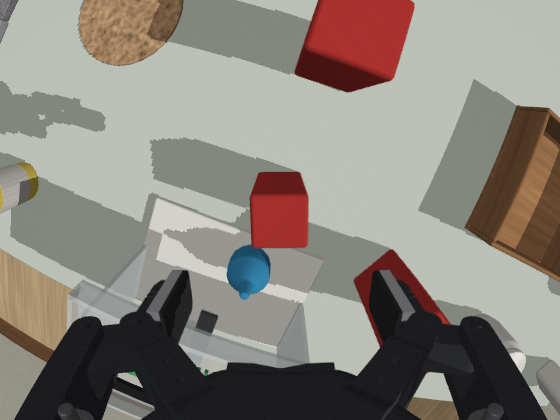

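The wrist view shows the block at (280,210), square to the gripper and centred between the fingers. The bulb is at (248,270). I'll go down and grip the block.

send_rows(series=[[85,[0.02,0,-0.7],[0,0,0]],[85,[0.02,0,-0.7],[0,0,0]],[85,[0,0,-0.5],[0,0,0]],[85,[0,0,-0.35],[0,0,0]],[85,[0,0,0],[0,0,0]],[30,[0,0,0],[0,0,0]],[30,[0,0,0],[0,0,0]],[30,[0,0,0],[0,0,0]]])

```text
clock: 3.4
eef_pos: [563.5, -42.4, 78.8]
tool_rot: [-3.141, 0.002, -2.758]
force: [-0.9, 0.4, 7.1]
width: 44.6
gripper_force: 61.0
```

send_rows(series=[[30,[0,0,0.8],[0,0,0]],[30,[-0.2,0,0.8],[0,0,0]],[30,[-0.4,0.6,0],[0,0,-0.7]],[30,[-0.4,0.85,0],[0,0,-0.8]],[30,[-0.4,0.9,0],[0,0,-0.8]],[30,[-0.4,0.9,0],[0,0,-0.8]],[30,[-0.42,0.9,0],[0,0,-0.8]],[30,[0,0.9,0],[0,0,-0.5]]])

```text
clock: 4.4
eef_pos: [427.0, 261.8, 173.7]
tool_rot: [-3.141, -0.002, 3.141]
force: [1.5, 0.3, -1.1]
width: 44.4
gripper_force: 61.9
```

send_rows(series=[[30,[0.04,0,-0.3],[0,0,0]],[30,[0,0,-0.5],[0,0,0]],[30,[0,0,-0.4],[0,0,0]],[30,[0,0,-0.23],[0,0,0]],[30,[0,0,0],[0,0,0]],[30,[0,0,0],[0,0,0]]])

```text
clock: 5.15
eef_pos: [432.3, 260.7, 88.3]
tool_rot: [3.141, 0.001, 3.141]
force: [0.8, -0.9, -0.5]
width: 44.5
gripper_force: 61.8
```

send_rows(series=[[30,[0,0.06,-0.03],[0,0,0]],[30,[0,0,-0.03],[0,0,0]],[30,[0,0,0],[0,0,0]],[85,[0,0,0],[0,0,0]],[85,[0,0,0],[0,0,0]],[85,[0,0,0],[0,0,0]],[85,[0,0,0.5],[0,0,0]],[85,[0,0,0.8],[0,0,0]]])

```text
clock: 6.15
eef_pos: [430.8, 263.4, 161.5]
tool_rot: [-3.139, -0.003, 3.141]
force: [0.5, 0.5, 0.1]
width: 85.2
gripper_force: 0.0
```

send_rows(series=[[85,[0.1,-0.3,0.8],[0,0,0]],[85,[0.3,-0.75,0.4],[0,-0.9,0]],[85,[0.35,-0.8,0],[0,-0.9,0]],[85,[0.35,-0.8,0],[0,-0.9,0]],[85,[0.35,-0.8,0],[0,-0.9,0]],[85,[0.35,-0.8,0],[0,-0.9,0]],[85,[0.35,-0.8,0],[0,-0.9,0]],[85,[0.3,-0.07,-0.5],[0,-0.9,0]]])

```text
clock: 7.15
eef_pos: [543.6, -13.8, 218.6]
tool_rot: [-3.1, 0.401, 3.138]
force: [-0.6, 0.3, -0.6]
width: 84.9
gripper_force: 0.0
```

Run:
```python
from m import *
s=sensors.read_state(); print(s['eef_pos'],s['tool_rot'],s['qpos'].round(2))
a=snap('top','t2.png');w=snap('wrist')
P=cloud(a)
for m,st,c in blobs(a,(0,180,60),(4,255,255),(172,180,60),(180,255,255)): print(c.round(),P[m].mean(0).round(),np.percentile(P[m][:,2],98).round())
cv2.imwrite('pics/c2.png',np.hstack([a['img'][140:350,120:400],cv2.resize(w['img'],(280,210))])[:,:,::-1])
```

```text
[543.56519704 -13.75702145 218.61542056] [-3.10001224  0.40052412  3.13785033] [ 0.15  0.41 -0.29  2.2   0.91  0.25  0.61]
[462. 195.] [ 652. -571.   48.] 53.0
[229. 202.] [607. 111. 126.] 139.0
[176. 265.] [431. 258.  93.] 109.0
```

View pics/c2.png

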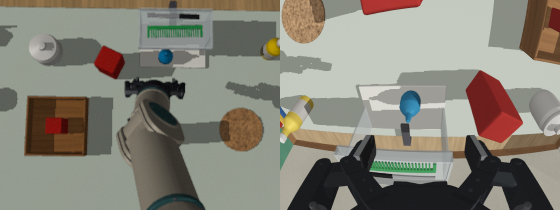

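The block stands in the bin at about (431,258). The lean has stalled near 23° because joint 6 is at its 0.23 limit. I'll fit a simple kinematic model from the recorded states to pick a workable wrist pose.

```bash
cat > kin.py <<'E'
import numpy as np
from scipy.spatial.transform import Rotation as R
from scipy.optimize import least_squares
def fk(q,p):
    h,L,e,F,f,T,g=p; X=np.zeros(3); M=R.identity(); S=[-1,1,-1,1,-1,1,-1]
    ax='zyzyzyz'; off=[(0,0,h),(0,0,0),(e,0,L),(-e,0,0),(f,0,F),(g,0,0),(0,0,T)]
    for i in range(7):
        M=M*R.from_euler(ax[i],S[i]*q[i]); X=X+M.apply(off[i]) if i else np.array([0,0,h*1.])
    return X,M
E
cat > data.py <<'E'
D=[([-1.24676058,0.6293643,0.03843322,1.51835898,-0.02702299,0.99627617,-0.0200039],[246.76,600.71,247.38],[-3.1397,0,2.75175]),
([.1,.55,-.12,1.81,.08,.8,1.9],[558.18,-42.9,210.25],[3.139,-.005,-2.759]),
([.15,.41,-.29,2.2,.91,.25,.61],[543.57,-13.76,218.62],[-3.1,.4005,3.1378])]
E
python3 - <<'E'
from kin import *; from data import D
from cell import sensors
s=sensors.read_state(); print([round(x,4) for x in s['qpos']],s['eef_pos'].round(1),s['tool_rot'].round(3))
p0=[280,455,0,455,0,150,0]
res=lambda p:np.concatenate([fk(q,p)[0]-x for q,x,_ in D]+[.01*(np.array(p)-p0)])
o=least_squares(res,p0); print(o.x.round(1),o.fun[:9].round(1))
for q,x,r in D:
    M=fk(q,o.x)[1].as_matrix(); N=R.from_euler('xyz',r).as_matrix(); print(R.from_matrix(M.T@N).as_rotvec().round(3), R.from_matrix(N@M.T).as_rotvec().round(3))
E
```

```text
[np.float64(0.1422), np.float64(0.4079), np.float64(-0.2874), np.float64(2.1986), np.float64(0.9019), np.float64(0.2464), np.float64(0.6146)] [542.5 -11.9 217.3] [-3.1    0.397 -3.141]
[101.7 760.4 -25.9 316.5 -69.4 353.9  65.1] [-30.5  12.   -5.5  -0.4  18.6   7.5   0.1  -0.5  -2. ]
[0.    0.    1.571] [-1.000e-03 -3.000e-03 -1.571e+00]
[1.000e-02 1.000e-03 1.576e+00] [-0.019 -0.002 -1.576]
[ 0.003 -0.009  1.573] [ 0.609 -0.076 -1.449]
```

send_rows(series=[[85,[0,-0.2,0],[0,0,1]],[85,[0,-0.2,0],[0,0,1]],[85,[0,-0.2,0],[0,0,1]],[85,[0,0,0],[0,0,1]],[85,[0,0,0],[0,0,1]],[85,[0,0,0],[0,0,1]],[85,[0,0,0],[0,0,0]]])

```text
clock: 8.12
eef_pos: [543.3, -46.3, 218.2]
tool_rot: [-3.103, 0.399, -2.619]
force: [-0.9, -0.3, -0.7]
width: 84.9
gripper_force: 0.0
```

```bash
cat > kin.py <<'E'
import numpy as np,json
from scipy.spatial.transform import Rotation as R
from scipy.optimize import least_squares
S=[-1,1,-1,1,-1,1,-1]
def fk(q,p):
    h,L,F,T,e,a,b,f=p; M=R.identity(); X=np.array([0,0,h])
    off=[(0,0,0),(0,0,0),(e,a,L),(0,0,0),(f,b,F),(0,0,0),(0,0,T)]
    for i in range(7):
        M=M*R.from_euler('zyzyzyz'[i],S[i]*q[i]); X=X+M.apply(off[i])
    return X,M*R.from_euler('z',np.pi/2)
p0=[285,421,314,300,0,12,12,0]
def fit(D):
    res=lambda p:np.concatenate([(fk(q,p)[0]-x)*(1 if i!=1 and i!=2 else .4) for i,(q,x,_) in enumerate(D)]+[.02*(np.array(p)-p0)])
    return least_squares(res,p0)
E
cat > add.py <<'E'
from cell import sensors
s=sensors.read_state(); t=([round(float(x),5) for x in s['qpos']],[round(float(x),2) for x in s['eef_pos']],[round(float(x),4) for x in s['tool_rot']])
open('data.py','a').write('D.append(%r)\n'%(t,)); print(t)
E
echo "D.append(([0.1422,.4079,-.2874,2.1986,.9019,.2464,.6146],[542.5,-11.9,217.3],[-3.1,.397,-3.141]))">>data.py
python3 add.py; python3 -c "
from kin import *;from data import D
o=fit(D);print(o.x.round(1),o.fun[:-8].round(1))"
```

```text
([0.80564, 0.56786, -0.92675, 2.13197, 0.81452, 0.36998, 1.40433], [543.34, -46.26, 218.17], [-3.1034, 0.399, -2.6188])
[333.9 540.  383.3 298.1  17.6 -25.   -3.3   7.4] [ 0.5 -0.6  0.1 -0.2  2.4 -0.2 -2.  -0.7 -0.5 -2.7  0.5  1.5  3.9 -0.4
 -1.4]
```

```bash
cat >> kin.py <<'E'
LO=np.array([-3.06,-.37,-1.25,.18,-1.1,.23,-2.94]);HI=np.array([3.06,2.12,1.32,2.47,4.24,1.98,2.94])
def tool(t,phi):  # lean t, heading phi (deg)
    return R.from_euler('z',phi,degrees=True)*R.from_euler('y',-t,degrees=True)*R.from_euler('xyz',[np.pi,0,np.pi])
def ik(x,M,q0,p,m=.05,w=.02):
    def res(q):
        X,N=fk(q,p); return np.concatenate([(X-x)/100,(N*M.inv()).as_rotvec()*2,w*(q-q0)])
    o=least_squares(res,np.clip(q0,LO+m+.01,HI-m-.01),bounds=(LO+m,HI-m)); e=o.fun
    return o.x,np.linalg.norm(e[:3])*100,np.degrees(np.linalg.norm(e[3:6])/2)
E
cat > plan.py <<'E'
from kin import *;from data import D
p=fit(D).x; q0=np.array(D[-1][0])
for nm,x in(('bulb',[644,-44,40]),('mat',[435,-275,37])):
  for t in(30,36,42):
    for phi in(-45,-30,-15,0,15,30,45):
        q,e,a=ik(np.array(x),tool(t,phi),q0,p)
        if e<3 and a<1: print(nm,t,phi,q.round(2),'marg',np.minimum(q-LO,HI-q).min().round(2),'dq',abs(q-q0).max().round(2))
        else: print(nm,t,phi,'x',round(e),round(a))
E
python3 plan.py
```

```text
bulb 30 -45 [ 0.35  1.02 -0.78  1.97  1.74  1.02 -0.8 ] marg 0.47 dq 2.2
bulb 30 -30 [ 0.51  1.09 -0.96  2.05  1.92  1.07 -0.59] marg 0.29 dq 2.0
bulb 30 -15 [ 0.65  1.16 -1.08  2.09  2.03  1.04 -0.32] marg 0.17 dq 1.73
bulb 30 0 [ 0.76  1.21 -1.15  2.1   2.06  0.94 -0.01] marg 0.1 dq 1.41
bulb 30 15 [ 0.83  1.21 -1.15  2.07  2.    0.77  0.34] marg 0.1 dq 1.19
bulb 30 30 [ 0.84  1.15 -1.05  2.01  1.82  0.52  0.74] marg 0.2 dq 1.01
bulb 30 45 [ 0.77  1.06 -0.87  1.91  1.21  0.28  1.54] marg 0.05 dq 0.5
bulb 36 -45 [ 0.35  1.07 -0.84  2.01  1.87  1.18 -0.9 ] marg 0.41 dq 2.31
bulb 36 -30 [ 0.53  1.17 -1.03  2.1   2.06  1.24 -0.68] marg 0.22 dq 2.08
bulb 36 -15 [ 0.68  1.26 -1.16  2.16  2.19  1.21 -0.38] marg 0.09 dq 1.78
bulb 36 0 [ 0.8   1.29 -1.2   2.17  2.25  1.05 -0.08] marg 0.05 dq 1.49
bulb 36 15 [ 0.89  1.29 -1.2   2.13  2.21  0.83  0.25] marg 0.05 dq 1.39
bulb 36 30 [ 0.95  1.29 -1.2   2.06  2.01  0.62  0.7 ] marg 0.05 dq 1.19
bulb 36 45 [ 0.88  1.16 -0.99  1.95  1.49  0.28  1.36] marg 0.05 dq 0.67
bulb 42 -45 [ 0.33  1.13 -0.87  2.05  1.96  1.34 -0.98] marg 0.38 dq 2.39
bulb 4
[... 805 characters left out ...]
.62
mat 30 45 [ 1.47  1.14 -1.04  2.06  0.96  0.47  2.28] marg 0.21 dq 0.87
mat 36 -45 x 11 4
mat 36 -30 x 14 5
mat 36 -15 x 9 3
mat 36 0 [ 1.54  1.31 -1.2   2.41  2.33  0.8   0.33] marg 0.05 dq 1.51
mat 36 15 [ 1.6   1.3  -1.2   2.31  2.05  0.57  0.85] marg 0.05 dq 1.24
mat 36 30 [ 1.53  1.16 -1.03  2.18  1.49  0.28  1.59] marg 0.05 dq 0.72
mat 36 45 [ 1.56  1.23 -1.12  2.05  0.94  0.49  2.37] marg 0.13 dq 0.96
mat 42 -45 x 21 7
mat 42 -30 x 25 8
mat 42 -15 x 15 5
mat 42 0 x 3 1
mat 42 15 [ 1.66  1.36 -1.2   2.33  2.2   0.53  0.81] marg 0.05 dq 1.39
mat 42 30 [ 1.62  1.26 -1.1   2.18  1.49  0.28  1.68] marg 0.05 dq 0.82
mat 42 45 [ 1.64  1.33 -1.18  2.03  0.9   0.52  2.46] marg 0.07 dq 1.06
```

send_rows(series=[[85,[0.1,-0.07,-0.2],[0,0,-0.6]],[85,[0.1,-0.07,-0.2],[0.1,-0.3,-0.6]],[85,[0.1,-0.05,-0.2],[0.14,-0.5,-0.6]],[85,[0.1,-0.05,-0.2],[0.14,-0.5,-0.6]],[85,[0.1,0,-0.2],[0.14,-0.5,-0.6]],[85,[0.1,0,-0.2],[0.14,-0.5,0]],[85,[0,0,0],[0.12,-0.5,0]],[85,[0,0,0],[0,0,0]]])

```text
clock: 9.12
eef_pos: [566.6, -63.5, 158.9]
tool_rot: [-3.067, 0.566, -2.795]
force: [0.5, 0.8, -0.5]
width: 85.3
gripper_force: 0.0
```

```bash
python3 add.py
python3 - <<'E'
from kin import *;from data import D
o=fit(D);print(o.x.round(1),o.fun[-11:-8].round(1))
z=R.from_euler('xyz',D[-1][2]).as_matrix(); print(z.round(3))
t,ph=np.degrees(np.arccos(-z[2,2])),np.degrees(np.arctan2(z[1,2],z[0,2])); print(t,ph)
E
```

```text
([0.80597, 0.74519, -0.94236, 2.28782, 2.12692, 0.44039, 0.02059], [566.62, -63.51, 158.87], [-3.0668, 0.5662, -2.7954])
[ 3.318e+02  5.400e+02  3.769e+02  2.974e+02  2.280e+01 -2.810e+01
  3.000e-01  6.000e+00] [ 1.1  1.3 -2.3]
[[-0.794 -0.301  0.529]
 [-0.286  0.952  0.111]
 [-0.536 -0.063 -0.842]]
32.69201087555757 11.883327877870752
```

```bash
cat > delta.py <<'E'
from kin import *
from cell import sensors
import sys
s=sensors.read_state(); M=R.from_euler('xyz',s['tool_rot'])
x,y,z,t,ph=map(float,sys.argv[1:6]); N=tool(t,ph)
print('zt',N.as_matrix()[:,2].round(3),'pos',s['eef_pos'].round(1),'shift',((np.array([x,y,z])-s['eef_pos'])/60).round(2),'turn',(np.degrees((N*M.inv()).as_rotvec())/5).round(2))
E
python3 delta.py 587.5 -59 118 36 15; python3 delta.py 644 -44 39 36 15
```

```text
zt [ 0.568  0.152 -0.809] pos [566.6 -63.5 158.9] shift [ 0.35  0.08 -0.68] turn [ 0.89 -0.47 -0.48]
zt [ 0.568  0.152 -0.809] pos [566.6 -63.5 158.9] shift [ 1.29  0.33 -2.  ] turn [ 0.89 -0.47 -0.48]
```

send_rows(series=[[85,[0.18,0.04,-0.34],[0.45,-0.24,-0.24]],[85,[0.17,0.04,-0.34],[0.44,-0.23,-0.24]],[85,[0.2,0.05,-0.28],[0,0,0]],[85,[0.2,0.06,-0.28],[0,0,0]],[85,[0.2,0.06,-0.28],[0,0,0]],[85,[0,0,0],[0,0,0]]])

```text
clock: 9.88
eef_pos: [625.2, -48.4, 67.8]
tool_rot: [-3.138, 0.629, -2.877]
force: [-1.3, 0.5, -0.1]
width: 84.6
gripper_force: 0.0
```

```bash
python3 delta.py 644 -44 39 36 15
python3 - <<'E'
from m import *
w=snap('wrist');b=snap('side')
cv2.imwrite('pics/c3.png',np.hstack([cv2.resize(w['img'],(400,300)),cv2.resize(b['img'][150:270,220:380],(400,300))])[:,:,::-1])
E
```

```text
zt [ 0.568  0.152 -0.809] pos [625.2 -48.4  67.8] shift [ 0.31  0.07 -0.48] turn [ 0.03  0.01 -0.01]
```

View pics/c3.png

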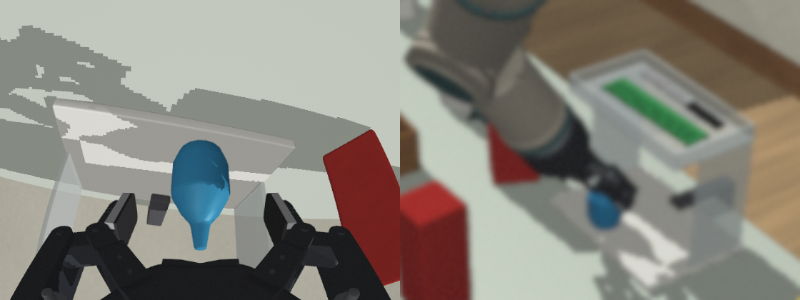

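The bulb sits centred between the fingers at (200,195) in the wrist view, and the gripper is clear of the tray. I'll go in and close.

send_rows(series=[[85,[0.16,0.04,-0.25],[0,0,0]],[85,[0.15,0.03,-0.23],[0,0,0]],[85,[0,0,0],[0,0,0]],[25,[0,0,0],[0,0,0]],[25,[0,0,0],[0,0,0]],[25,[0,0,0],[0,0,0]],[25,[0,0,0],[0,0,0]]])

```text
clock: 10.85
eef_pos: [643.8, -44.8, 40.7]
tool_rot: [-3.139, 0.633, -2.878]
force: [-3.0, -0.1, 3.8]
width: 42.5
gripper_force: 61.1
```

send_rows(series=[[25,[0,0,0.2],[0,0,0]],[25,[-0.1,0,0.25],[0,0,0]],[25,[-0.5,0,0],[0,0,0]],[25,[-0.6,0,0],[0,0,0]],[25,[-0.5,-0.3,0.3],[0,0,0]],[25,[-0.2,-0.5,0.5],[0,0,0]],[25,[0,-0.6,0.5],[0,0,0]],[25,[0,0,0],[0,0,0]]])

```text
clock: 11.85
eef_pos: [530.6, -133.2, 148.0]
tool_rot: [-3.13, 0.634, -2.88]
force: [-0.0, 0.5, -0.6]
width: 42.0
gripper_force: 60.9
```

```bash
python3 add.py; python3 delta.py 435 -275 120 36 15;python3 delta.py 435 -275 120 36 30
python3 - <<'E'
from kin import *;from data import D
p=fit(D).x; q0=np.array(D[-1][0])
for x in([480,-200,120],[445,-275,37]):
  for ph in (0,15,30): print(x,ph,[v.round(2) for v in ik(np.array(x),tool(36,ph),q0,p,m=.02,w=.01)])
E
```

```text
([1.07613, 0.83576, -1.02341, 2.34951, 2.35043, 0.42914, -0.03947], [530.56, -133.18, 147.99], [-3.1303, 0.6345, -2.8797])
zt [ 0.568  0.152 -0.809] pos [ 530.6 -133.2  148. ] shift [-1.59 -2.36 -0.47] turn [0.08 0.1  0.08]
zt [ 0.509  0.294 -0.809] pos [ 530.6 -133.2  148. ] shift [-1.59 -2.36 -0.47] turn [0.07 0.11 3.08]
[480, -200, 120] 0 [array([ 1.29,  1.03, -1.23,  2.45,  2.24,  0.76,  0.01]), np.float64(0.32), np.float64(0.13)]
[480, -200, 120] 15 [array([ 1.27,  0.89, -0.99,  2.37,  2.47,  0.35,  0.05]), np.float64(0.0), np.float64(0.0)]
[480, -200, 120] 30 [array([ 1.37,  0.97, -1.1 ,  2.26,  1.58,  0.25,  1.21]), np.float64(0.03), np.float64(0.02)]
[445, -275, 37] 0 [array([ 1.38,  1.13, -0.95,  2.39,  2.61,  0.63, -0.05]), np.float64(0.0), np.float64(0.0)]
[445, -275, 37] 15 [array([ 1.4 ,  1.08, -0.88,  2.3 ,  2.62,  0.31,  0.18]), np.float64(0.0), np.float64(0.0)]
[445, -275, 37] 30 [array([ 1.5 ,  1.16, -1.03,  2.17,  1.49,  0.28,  1.57]), np.float64(0.03), np.float64(0.02)]
```

send_rows(series=[[25,[-0.25,-0.4,0],[0,0,0]],[25,[-0.3,-0.5,-0.1],[0,0,0]],[25,[-0.3,-0.5,-0.2],[0,0,0]],[25,[-0.3,-0.5,-0.25],[0,0,0]],[25,[-0.28,-0.4,-0.25],[0,0,0]],[25,[0,0,0],[0,0,0]]])

```text
clock: 12.6
eef_pos: [442.4, -267.8, 95.7]
tool_rot: [3.141, 0.631, -2.885]
force: [-0.9, 0.2, -0.4]
width: 41.7
gripper_force: 60.9
```

```bash
python3 add.py; python3 delta.py 437 -275 37 36 15
python3 - <<'E'
from m import *
w=snap('wrist');b=snap('side')
cv2.imwrite('pics/c4.png',np.hstack([cv2.resize(w['img'],(400,300)),cv2.resize(b['img'][220:370,190:390],(400,300))])[:,:,::-1])
E
```

```text
([1.43583, 0.95504, -0.94368, 2.31204, 2.41721, 0.23866, 0.3011], [442.39, -267.81, 95.69], [3.1411, 0.6306, -2.8846])
zt [ 0.568  0.152 -0.809] pos [ 442.4 -267.8   95.7] shift [-0.09 -0.12 -0.98] turn [-0.01  0.02  0.05]
```

View pics/c4.png

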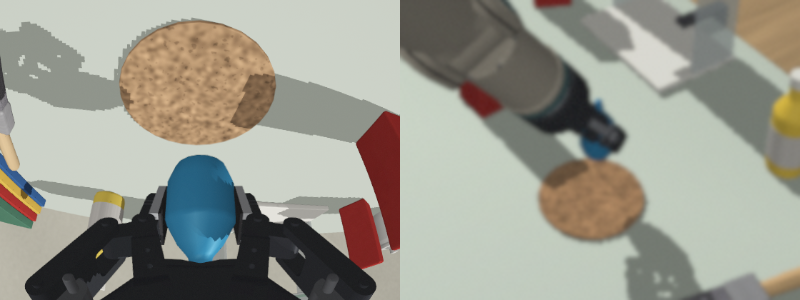

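The bulb is held upright and the cork mat is clear below it. I'll lower it gently.

send_rows(series=[[25,[-0.02,-0.03,-0.2],[0,0,0]],[25,[-0.02,-0.03,-0.25],[0,0,0]],[25,[-0.02,-0.03,-0.25],[0,0,0]],[25,[-0.02,-0.02,-0.15],[0,0,0]],[25,[0,0,0],[0,0,0]],[25,[0,0,0],[0,0,0]]])

```text
clock: 13.45
eef_pos: [439.5, -273.2, 46.5]
tool_rot: [-3.138, 0.633, -2.877]
force: [-0.2, 0.1, -0.6]
width: 41.7
gripper_force: 60.9
```

```bash
python3 delta.py 437 -275 37 36 15
python3 - <<'E'
from m import *
b=snap('side');P=cloud(b)
for m,s,c in blobs(b,(98,150,40),(115,255,255),amin=40): print(c.round(),np.percentile(P[m],[3,50,97],0).round().tolist())
E
```

```text
zt [ 0.568  0.152 -0.809] pos [ 439.5 -273.2   46.5] shift [-0.04 -0.03 -0.16] turn [ 0.01  0.06 -0.01]
[287. 312.] [[418.0, -292.0, 30.0], [425.0, -288.0, 40.0], [435.0, -278.0, 50.0]]
[450. 387.] [[589.0, -687.0, 10.0], [605.0, -622.0, 16.0], [619.0, -547.0, 20.0]]
```

send_rows(series=[[25,[0,0,-0.08],[0,0,0]],[25,[0,0,-0.05],[0,0,0]],[25,[0,0,-0.04],[0,0,0]],[25,[0,0,0],[0,0,0]]])

```text
clock: 14.0
eef_pos: [439.1, -273.4, 35.8]
tool_rot: [-3.139, 0.632, -2.879]
force: [0.0, -0.6, -0.5]
width: 42.2
gripper_force: 60.9
```

send_rows(series=[[25,[0,0,-0.025],[0,0,0]],[25,[0,0,0],[0,0,0]]])

```text
clock: 14.25
eef_pos: [439.2, -273.4, 35.7]
tool_rot: [-3.137, 0.634, -2.877]
force: [-6.6, -2.1, 13.0]
width: 42.2
gripper_force: 62.5
```

send_rows(series=[[55,[0,0,0],[0,0,0]],[85,[0,0,0],[0,0,0]],[85,[0,0,0],[0,0,0]],[85,[0,0,0],[0,0,0]],[85,[-0.12,-0.03,0.2],[0,0,0]],[85,[-0.25,-0.06,0.4],[0,0,0]],[85,[-0.25,-0.06,0.6],[0,0,0]],[85,[-0.2,0,0.7],[0,0,0]]])

```text
clock: 15.25
eef_pos: [395.9, -284.5, 125.3]
tool_rot: [-3.135, 0.627, -2.879]
force: [-0.2, -1.1, 0.2]
width: 84.8
gripper_force: 0.0
```

send_rows(series=[[85,[0,0,0.7],[0,0,0]],[85,[0,0,0.5],[0,0,0]],[85,[0,0,0],[0,0,0]],[85,[0,0,0],[0,0,0]]])

```text
clock: 15.75
eef_pos: [395.6, -286.9, 173.5]
tool_rot: [-3.131, 0.622, -2.88]
force: [0.0, -0.2, -0.3]
width: 85.4
gripper_force: 0.0
```

Run:
```python
from m import *
s=sensors.read_state();print(s['eef_pos'].round(),s['qd'].round(3),s['force'].round(1))
a=snap('top');b=snap('side')
for d in(a,b):
    P=cloud(d)
    for m,st,c in blobs(d,(98,150,40),(115,255,255),amin=40): print(c.round(),np.percentile(P[m],[3,50,97],0).round().tolist())
    for m,st,c in blobs(d,(0,180,60),(4,255,255),(172,180,60),(180,255,255)): print('red',c.round(),P[m].mean(0).round(),np.percentile(P[m][:,2],98).round())
cv2.imwrite('pics/c5.png',np.hstack([cv2.resize(a['img'][140:320,120:400],(420,270)),cv2.resize(b['img'][150:350,150:400],(350,270))])[:,:,::-1])
```

```text
[ 396. -287.  174.] [-0.01   0.018  0.01   0.002 -0.005 -0.     0.009] [ 0.  -0.2 -0.3]
[454. 201.] [[591.0, -679.0, 7.0], [619.0, -535.0, 15.0], [731.0, -510.0, 21.0]]
[363. 266.] [[421.0, -291.0, 37.0], [438.0, -270.0, 56.0], [455.0, -254.0, 84.0]]
[ 37. 330.] [[206.0, 609.0, 73.0], [251.0, 636.0, 78.0], [296.0, 663.0, 83.0]]
red [461. 195.] [ 652. -567.   54.] 54.0
red [229. 202.] [607. 111. 126.] 139.0
red [175. 265.] [431. 259.  96.] 109.0
red [286. 274.] [410. -48. 135.] 140.0
[288. 308.] [[417.0, -294.0, 22.0], [429.0, -285.0, 50.0], [445.0, -269.0, 72.0]]
[450. 387.] [[589.0, -687.0, 10.0], [605.0, -624.0, 16.0], [619.0, -546.0, 20.0]]
red [265. 197.] [595.  86. 105.] 142.0
red [459. 373.] [ 618. -624.   53.] 53.0
```

View pics/c5.png

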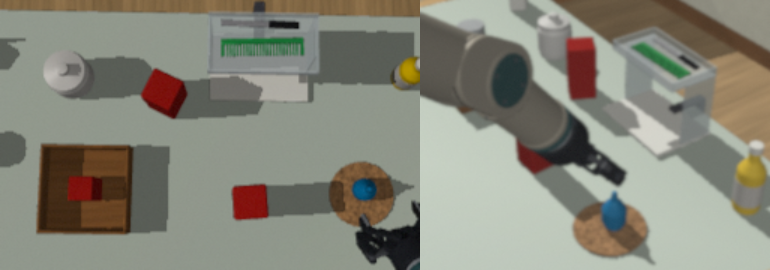

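The bulb stands upright on the mat at about (438,-273), within about 10 mm of its centre. The block stands in the bin, the bystanders look undisturbed, and the gripper is clear.

```bash
python3 -c "
from cell import ctrl;print(ctrl.finish_job())"
```

```text
the job is handed in; nothing more can be done
None
```

I've handed in the job: the red block stands in the toy bin, and the blue bulb stands upright on the cork mat about 10 mm from its centre. The other items looked unmoved in the last pictures, but no verdict came back.

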